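# Pop the kiln fuse hatch

### The arm

A 6-joint arm with a two-finger parallel gripper is mounted at the origin on the work surface. World frame = base frame: x ahead of the robot, y to its left, z up, the work surface at z = 0. Lengths are in m, angles in rad, forces in N, time in s.
With the tool pointing down it reaches from about 0.35 to 0.975 m from the base axis. Payload 4.9 kg.
Tool frame: the origin (TCP) lies on the mounting face of the last link; the fingertips stand 173 mm ahead of it and the grasp point (between the pads) lies ctrl.pinch_z ahead of it (ctrl.pinch_z is the distance from the TCP to the grasp point, in m); z points along the fingers, y is the line along which they close (so a half turn about z gives the same grasp; the last joint's range is limited). The gripper opens to 85 mm and grips with 20 to 120 N. Pads are 22 mm wide; open, the fingers measure 114 mm over their backs; the gripper's body (76 mm by 85 mm) begins 54 mm behind the grasp point. The pads swing forward as they close: fully open they stand 13 mm farther back than shut.
Start: joints at [-1.431, 0.053, 1.613, -0, 1.476, -0.119], TCP at [0.16, -0.604, 0.405] pointing down, gripper open.
Joint ranges: [-3.01, 3.01], [-1.01, 2.22], [0.06, 2.58], [-1.02, 4.17], [0.09, 2.62], [-3.14, 3.14]. Speed limits (rad/s): [2.57, 2.57, 3.14, 3.14, 3.14, 3.14].

### API

Orientations are given as a rotation vector (axis times angle).
In Python, from station import telemetry, eyes, ctrl gives the robot as it stands.
- The arm moves only by the tool apply_moves, never from a script. Its argument "plan" is a list of rows, each a list of 5 numbers: the finger opening in m, from 0 to 0.0854, then the shift along the tool's x, y, z in m, then the turn about the tool's z in rad. In form: [[jaw, x, y, z, roll], ...]. A call has 1 to 12 rows; each row is the pose to reach, as a shift and turn from the pose commanded when the call began, along the tool's axes at that moment; what a row does not reach only later rows make up. A row lasts 1/12 s, in which the tool goes at most 41.7 mm and 7.16 degrees, less where a joint would pass 70% of its speed; a pose out of reach is approached as far as the arm can. A call with a gripper value outside its range is refused whole. The fingers move at their own pace and stop on an object; "newtons" is the grip in N (left out, the last holds). Time passes only in rows, so rows that repeat a pose let the fingers close. It gives the time, the measured TCP pose, the force, the opening and the grip force at its end, in the units of the state.
- telemetry.get_obs(): the state, without advancing time (a new reading comes with each control period).
- eyes.get_image(name): name is "scene" or "side" or "wrist"; returns a dict with "img" (400x640x3 uint8, blue, green, red), "range_z" (400x640 float32, m along the optical axis (not along the pixel's ray), 0 where there is no reading), "K" (3x3 intrinsics, pixels), "pose" (4x4, takes a point from camera to world coordinates); the wrist camera has in their place "hand_eye" (4x4, takes a point from camera to tool coordinates, whose origin is the TCP and whose axes are the flange's). Camera axes: x right, y down, z forward; pixel columns grow to the right and rows downward; lengths in m; the calibration is good to about 2 mm. The wrist camera is an equidistant fisheye: a pixel r from the principal point sees the ray r / f radians off the axis. A picture is of the moment at which its call begins: read the wrist's pose just before it.
- ctrl.finish_job(): hands the job in; it is judged then, once.
Trained networks look in a picture, given as the dict that the camera call returned (one of the last four; its "shot" number tells which), for a name from the list of things; names that differ only in an ending like _2 or _b are one class to them, and where a whole thing is asked for, a point or a joint stands for the part that bears it (a point fixed in the world has none). Each returns a list of dicts, best first, with "confidence" (0 to 1); they miss things now and then, are a little off and sometimes report something else, mostly with a low value. They report only what shows in the picture. A call takes as long as a camera call.
- eyes.search_frame(thing, picture): "box" ([left, top, right, bottom] in pixels, round what is visible of it).
- eyes.outline_of(thing, picture): "region" (400x640 bool, what is visible of it) and "box" ([left, top, right, bottom] in pixels, round what is visible of it).
- eyes.tip_of(thing, picture): "point" ([column, row] in pixels: a listed point, or the origin of a listed thing).
The state is a dict: "t": time; "q": joint angles; "dq": joint speeds; "effort": joint torques, N m; "tool_pos": TCP position; "tool_rot": TCP orientation; "contact_force": force on the tool from outside, world axes, zero at the start; "wrist_torque": the same for the moment, N m; "opening": finger opening in m; "grip_force": force on a finger pad.
Only numpy, scipy, OpenCV 4.12 (cv2) and the standard library are available. Lean on these libraries where they do the work, as an engineer would, in place of code of your own. Each camera call takes 0.05 s, during which the arm holds its last target. There are 200 camera calls.

### The job

The kiln has tripped: open the fuse box, the wider of the two grey boxes on the bench, so that its fuses can be looked at. Its hatch has a push-push latch: with shut fingertips press the hatch in once at the round mark until it stops, draw straight back up so that it pops up by itself, then stay clear of it and watch for two seconds that it stays up. Do not press it a second time (that would latch it shut again), leave the narrow box's hatch shut, and do not pick up or shift the jar and tiles standing around.

Things in the scene. Friction and masses are not known exactly. Their poses are not given: they have to be found in the camera images.
- fusebox: the wide box, fixed on a wooden block 4 to 33 mm high (156 by 140 mm): grey sheet steel, 130 mm deep (its x), 120 mm wide (y), 75 mm high to its rim, two black cable glands on its back (+x). Origin: centre of its underside, on the block; z up. Hatch hinged along y at x = +60 mm, z = 74 mm, free edge in front (-x). Turned up to 0.6 rad
- fusebox_hatch (a joint): wide box's hatch, rad: 0 shut and latched (start), negative pressed in (hard stop -0.065, 6 mm at the mark; latch lets go once beyond about -0.03), positive open: on letting go a spring lifts the front edge 80 mm, to a stop at 0.75, in about half a second. About 3 N at the mark moves it in, little more down to the stop. Pressed in again after popping, it latches shut
- fusebox_press (a point): centre of the round mark (thin dark ring, 24 mm across) on the upper face of the wide hatch, an aluminium plate 120 mm deep, 109 mm wide, 12 mm thick set in the box's mouth, 9 mm proud of the rim. The mark is 25 mm back from the front edge, midway across, 84 mm above the box's underside while shut; it moves with the hatch, z = the face's normal
- fusebox_pin (a joint): the wide hatch's small brass latch pin, hidden inside; nothing to touch. Metres sideways: 0 in the catch (start), about -0.008 when the hatch is pressed in, about +0.008 once the hatch has popped
- sensorbox: the narrow box, not to be opened: same make, on a block of its own, 4 to 33 mm high; 130 mm deep by 72 mm wide by 75 mm high, one cable gland at the back. Origin: centre of its underside; axes as for the wide box. The two boxes may have changed sides
- sensorbox_hatch (a joint): hatch of the narrow box (120 by 61 mm), with the same latch and the same values in rad: 0 shut; it starts shut and has to stay shut
- jar: loose white jar with a dark lid, 54 mm across, 75 mm high, standing between the boxes; origin at the centre of its underside. A bystander
- flat_tile: loose glazed brown tile, 75 by 115 by 12 mm with two low ribs, lying flat beyond the boxes; origin at the centre of its underside. A bystander
- ridge_tile: loose glazed brown half-round tile, 110 mm long (its x), about 80 mm wide, 37 mm high, lying hollow side down beyond the boxes; origin at the centre of its underside. A bystander

How it is judged:
By the outcome, as a careful person would: the job done as asked, in the order asked, and still so for the second after the job is handed in, with the robot touching nothing.
It also fails if it takes over 32 s, if anything falls off the work surface, if the arm or the gripper's body presses on something with over 40 N, if the wrist force passes 120 N, or if a joint passes its speed limit or range.

## Working session

There is one attempt and no reset: what is moved stays moved. The work goes in short steps, Python scripts to look and compute and a tool call to move; the robot and the scene stay as the last step left them, time stands still between calls to the robot, and variables do not carry over. Pictures are saved under pics/ and viewed, at most 10 in all, crops included, and the job is handed in when it is done.

Besides the shell and the picture viewer there is one more tool, called after "Request:" by a JSON object that holds its "fn" and its "kwargs", one argument or row to a line. apply_moves: Moves the arm, as the interface text tells. Its arguments: {"type":"object","properties":{"plan":{"type":"array","items":{"type":"array","items":{"type":"number"}}},"newtons":{"type":"number"}},"required":["plan"]}

```bash
mkdir -p pics; cat > h.py <<'E'
import numpy as np, cv2
from scipy.spatial.transform import Rotation as R
from station import telemetry, eyes, ctrl
def world(p,u,v):
    u,v=int(round(u)),int(round(v)); w=p["range_z"][max(v-2,0):v+3,max(u-2,0):u+3]; z=np.median(w[w>0])
    K=p["K"]; c=np.array([(u-K[0,2])/K[0,0]*z,(v-K[1,2])/K[1,1]*z,z,1]); return (p["pose"]@c)[:3]
E
python3 - <<'E'
from h import *
o=telemetry.get_obs(); print(o["t"],o["tool_pos"],o["tool_rot"],o["contact_force"],ctrl.pinch_z)
ims=[]
for n in("scene","side"):
    p=eyes.get_image(n); im=p["img"].copy()
    for t in("fusebox_press",):
        for d in eyes.tip_of(t,p)[:2]:
            u,v=d["point"]; print(n,t,d["confidence"],u,v,world(p,u,v)); cv2.circle(im,(int(u),int(v)),4,(0,0,255),1)
    for t in("fusebox","fusebox_hatch","sensorbox","sensorbox_hatch","jar"):
        for d in eyes.outline_of(t,p)[:1]:
            m=d["region"]&(p["range_z"]>0); v,u=np.nonzero(m); z=p["range_z"][m]; K=p["K"]
            P=(p["pose"]@np.stack([(u-K[0,2])/K[0,0]*z,(v-K[1,2])/K[1,1]*z,z,z*0+1]))[:3].T
            T=P[P[:,2]>np.percentile(P[:,2],95)-.006]
            print(n,t,round(d["confidence"],2),np.round(d["box"]),"top",T.mean(0).round(3),cv2.minAreaRect(T[:,:2].astype(np.float32)))
    ims.append(im)
cv2.imwrite("pics/a.png",cv2.resize(np.vstack(ims),(480,600))); cv2.imwrite("pics/s.png",ims[0]); cv2.imwrite("pics/t.png",ims[1])
E
```

```text
0.0 [ 0.15990464 -0.60391164  0.40343039] [-3.11320104e+00 -4.05106965e-01  6.15356199e-05] [-0.30180107 -0.76202769  0.328523  ] 0.1547
scene fusebox_press 0.85 259.9 175.5 [ 0.46739867 -0.13492908  0.08963921]
scene fusebox 0.61 [219. 167. 286. 231.] top [ 0.498 -0.162  0.089] ((0.4937516152858734, -0.16104434430599213), (0.11155954748392105, 0.12431880831718445), 58.71641159057617)
scene fusebox_hatch 0.65 [221. 168. 282. 203.] top [ 0.497 -0.162  0.09 ] ((0.4936683773994446, -0.16119134426116943), (0.11117236316204071, 0.1243070513010025), 58.744388580322266)
scene sensorbox 0.78 [367. 142. 411. 199.] top [0.484 0.249 0.113] ((0.4793661832809448, 0.25219178199768066), (0.0605216883122921, 0.12747825682163239), 56.62076187133789)
scene sensorbox_hatch 0.87 [383. 140. 406. 169.] top [0.484 0.249 0.113] ((0.4805881381034851, 0.25135794281959534), (0.06049632653594017, 0.1244862750172615), 56.55445861816406)
scene jar 0.91 [304. 172. 317. 205.] top [ 0.494 -0.004  0.074] ((0.4934631884098053, -0.003542700782418251), (0.04430331289768219, 0.042839519679546356), 75.00138092041016)
side
[... 246 characters left out ...]
de fusebox_hatch 0.73 [237. 225. 310. 280.] top [ 0.489 -0.166  0.09 ] ((0.488559365272522, -0.1627320945262909), (0.1109568178653717, 0.12142829596996307), 57.96783447265625)
side sensorbox 0.74 [244. 121. 304. 177.] top [0.476 0.247 0.113] ((0.4744398891925812, 0.24891993403434753), (0.06630066782236099, 0.12181971967220306), 54.72471237182617)
side sensorbox_hatch 0.56 [252. 119. 297. 142.] top [0.476 0.248 0.113] ((0.47550010681152344, 0.24931897222995758), (0.06439389288425446, 0.1217968538403511), 56.59477996826172)
side jar 0.63 [265. 198. 287. 229.] top [ 0.486 -0.006  0.074] ((0.4866551160812378, -0.004617553204298019), (0.0469682514667511, 0.044267505407333374), 57.824947357177734)
```

View pics/s.png

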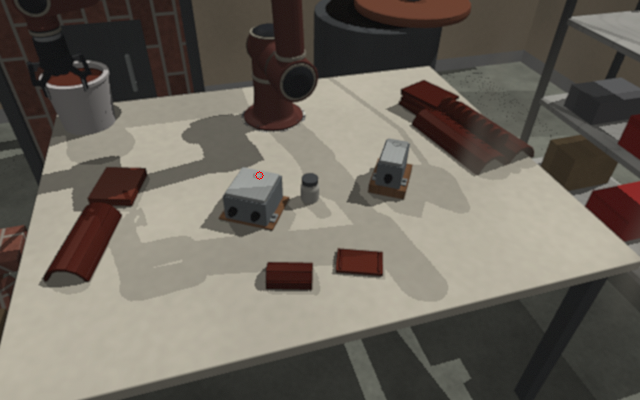

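View pics/t.png

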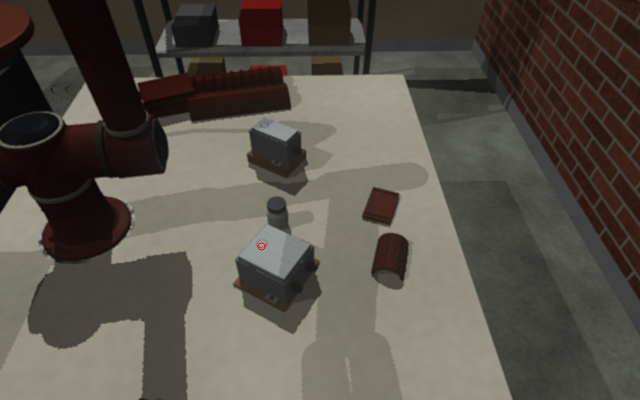

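The scene picture shows the wide fuse box at about (253,195) with the mark at (260,175), the jar at (310,188) and the narrow box at (390,168). The side picture has the mark at (262,246). The fitted hatch (111 x 122 mm, z 0.09) puts the mark at about (0.461, -0.144), with the box turned about -0.55 rad. I'll go above it.

Request:
{"fn": "apply_moves", "kwargs": {
  "plan": [
    [0,0.034,-0.031,0,0],
    [0,0.068,-0.061,0,0],
    [0,0.102,-0.092,0,0],
    [0,0.136,-0.123,0,0],
    [0,0.17,-0.153,0,0],
    [0,0.204,-0.184,0,0],
    [0,0.239,-0.215,0,0],
    [0,0.273,-0.245,0,0],
    [0,0.307,-0.276,0,0],
    [0,0.341,-0.307,0,0],
    [0,0.375,-0.337,0,0],
    [0,0.409,-0.368,0,0]
  ]
}}

```text
t: 1.7
tool_pos: [0.4343, -0.1838, 0.4052]
tool_rot: [3.115, 0.405, 0.002]
contact_force: [0.8, 0.1, 0.3]
opening: 0.0001
grip_force: 0.0
```

Request:
{"fn": "apply_moves", "kwargs": {
  "plan": [
    [0,0,0,0.02,0],
    [0,0,0,0.04,0],
    [0,0,0,0.04,0],
    [0,0,0,0.04,0]
  ]
}}

```text
t: 2.03
tool_pos: [0.4335, -0.1855, 0.3638]
tool_rot: [-3.114, -0.406, 0.003]
contact_force: [0.6, -0.0, -0.0]
opening: -0.0003
grip_force: 0.0
```

```bash
cat > w.py <<'E'
from h import *
o=telemetry.get_obs(); p=eyes.get_image("wrist"); T=np.eye(4); T[:3,:3]=R.from_rotvec(o["tool_rot"]).as_matrix(); T[:3,3]=o["tool_pos"]
print(o["t"],o["tool_pos"],o["tool_rot"],o["contact_force"],o["opening"])
M=T@p["hand_eye"]; K=p["K"]; im=p["img"].copy()
def rays(u,v):
    a,b=(u-K[0,2])/K[0,0],(v-K[1,2])/K[1,1]; r=np.hypot(a,b)+1e-9
    return np.stack([np.sin(r)*a/r,np.sin(r)*b/r,np.cos(r)])
def W(u,v,z):
    d=M[:3,:3]@rays(u,v); return M[:3,3]+d*(z-M[2,3])/d[2]
for d in eyes.tip_of("fusebox_press",p)[:2]:
    u,v=d["point"]; m=W(u,v,.089); zz=p["range_z"][int(v),int(u)]; r=rays(u,v)
    print(d["confidence"],u,v,"plane",m,"range",M[:3,3]+M[:3,:3]@r*zz/r[2]); e=T[:3,:3].T@(m-T[:3,3]); print("tool shift to mark",e-[0,0,.173])
    cv2.circle(im,(int(u),int(v)),3,(0,0,255),1)
for d in eyes.outline_of("fusebox_hatch",p)[:1]:
    v,u=np.nonzero(d["region"]&(p["range_z"]>0)); z=p["range_z"][v,u]; r=rays(u,v); P=(M[:3,3:]+M[:3,:3]@(r*z/r[2])).T
    P=P[abs(P[:,2]-np.median(P[:,2]))<.006]; print("hatch",np.median(P[:,2]),cv2.minAreaRect(P[:,:2].astype(np.float32)))
import sys; cv2.imwrite(sys.argv[1],im)
E
python3 w.py pics/w1.png
```

```text
2.0333 [ 0.43347371 -0.18547905  0.36375224] [-3.11361588 -0.40567586  0.00324972] [ 0.60557993 -0.03960838 -0.02686863] -0.0002535635008409514
0.73 277.6 156.2 plane [ 0.46257968 -0.14215024  0.089     ] range [ 0.46287276 -0.14231946  0.0906891 ]
tool shift to mark [ 0.03974158 -0.03389911  0.10174496]
hatch 0.0901270589961494 ((0.4906350076198578, -0.1594628095626831), (0.10982254892587662, 0.12109173834323883), 57.81916427612305)
```

View pics/w1.png

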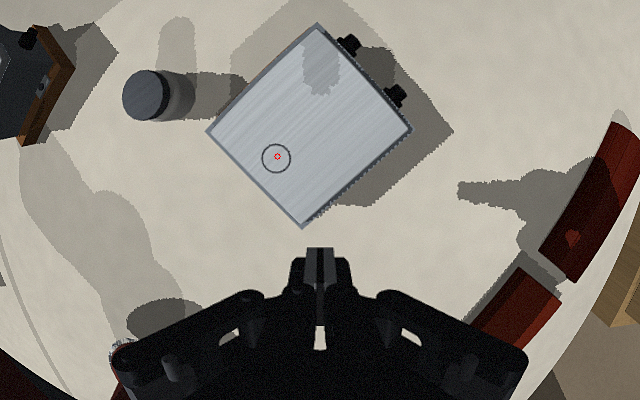

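The wrist picture shows the ring at (276,158), with the network's point at (277,156). The glands are on the far side, so the mark is at the front edge, at (0.462, -0.142, 0.09), which agrees with the hatch geometry. I'll centre over it and go down to about 12 mm above.

Request:
{"fn": "apply_moves", "kwargs": {
  "plan": [
    [0,0.02,-0.017,0,0],
    [0,0.04,-0.034,0.02,0],
    [0,0.04,-0.034,0.055,0],
    [0,0.04,-0.034,0.08,0],
    [0,0.04,-0.034,0.09,0],
    [0,0.04,-0.034,0.09,0],
    [0,0.04,-0.034,0.09,0]
  ]
}}

```text
t: 2.77
tool_pos: [0.464, -0.1434, 0.2759]
tool_rot: [3.115, 0.404, 0.002]
contact_force: [0.3, -0.0, 0.4]
opening: 0.0002
grip_force: 0.0
```

```bash
python3 w.py pics/w2.png
```

```text
2.7667 [ 0.46401752 -0.14340112  0.27586424] [3.11489965e+00 4.03693610e-01 1.53255594e-03] [ 0.27305641 -0.01312055  0.38822366] 0.00016065149434119384
0.91 314.1 254.8 plane [ 0.46064166 -0.14102154  0.089     ] range [ 0.47259073 -0.13839538  0.11383087]
tool shift to mark [-0.00282315 -0.00330395  0.01385935]
hatch 0.09002390079203905 ((0.4909678101539612, -0.15992508828639984), (0.10907318443059921, 0.12012352049350739), 57.8873405456543)
```

View pics/w2.png

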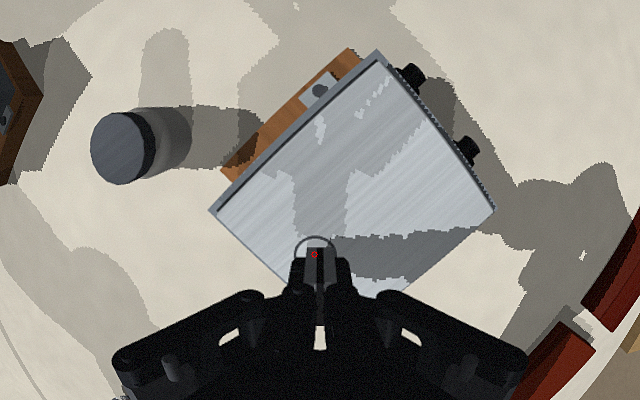

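The wrist picture shows the closed tips over the ring at (315,250), about 13 mm above the plate, with roughly 3 mm to correct. I'll press slowly and watch the force.

Request:
{"fn": "apply_moves", "kwargs": {
  "plan": [
    [0,-0.002,-0.003,0.003,0],
    [0,-0.002,-0.003,0.006,0],
    [0,-0.002,-0.003,0.009,0],
    [0,-0.002,-0.003,0.012,0],
    [0,-0.002,-0.003,0.014,0],
    [0,-0.002,-0.003,0.016,0],
    [0,-0.002,-0.003,0.017,0],
    [0,-0.002,-0.003,0.017,0]
  ]
}}

```text
t: 3.58
tool_pos: [0.461, -0.1403, 0.258]
tool_rot: [-3.115, -0.405, 0.002]
contact_force: [-3.9, 1.4, 5.3]
opening: 0.0
grip_force: 2.8
```

Contact: 5 N at about 4 mm in. I'll keep going to the stop.

Request:
{"fn": "apply_moves", "kwargs": {
  "plan": [
    [0,0,0,0.001,0],
    [0,0,0,0.002,0],
    [0,0,0,0.003,0],
    [0,0,0,0.003,0]
  ]
}}

```text
t: 3.92
tool_pos: [0.4613, -0.1404, 0.2572]
tool_rot: [-3.114, -0.406, 0.004]
contact_force: [-10.8, 4.0, 19.4]
opening: 0.0003
grip_force: 9.4
```

The force rose to 19 N with almost no further travel, 6 mm below the shut height, so this is the stop. Now I'll draw straight up.

Request:
{"fn": "apply_moves", "kwargs": {
  "plan": [
    [0,0,0,-0.03,0],
    [0,0,0,-0.07,0],
    [0,0,0,-0.11,0],
    [0,0,0,-0.15,0],
    [0,0,0,-0.18,0],
    [0,0,0,-0.2,0],
    [0,0,0,-0.2,0],
    [0,0,0,-0.2,0],
    [0,0,0,-0.2,0],
    [0,0,0,-0.2,0],
    [0,0,0,-0.2,0],
    [0,0,0,-0.2,0]
  ]
}}

```text
t: 4.92
tool_pos: [0.4609, -0.1403, 0.453]
tool_rot: [-3.114, -0.405, 0.004]
contact_force: [0.4, 0.3, -0.6]
opening: 0.0
grip_force: 0.0
```

Request:
{"fn": "apply_moves", "kwargs": {
  "plan": [
    [0,0,0,0,0],
    [0,0,0,0,0],
    [0,0,0,0,0],
    [0,0,0,0,0],
    [0,0,0,0,0],
    [0,0,0,0,0],
    [0,0,0,0,0],
    [0,0,0,0,0],
    [0,0,0,0,0],
    [0,0,0,0,0],
    [0,0,0,0,0],
    [0,0,0,0,0]
  ]
}}

```text
t: 5.92
tool_pos: [0.461, -0.1403, 0.4547]
tool_rot: [-3.115, -0.405, -0.0]
contact_force: [0.0, 0.4, -0.5]
opening: 0.0
grip_force: 0.0
```

Request:
{"fn": "apply_moves", "kwargs": {
  "plan": [
    [0,0,0,0,0],
    [0,0,0,0,0],
    [0,0,0,0,0],
    [0,0,0,0,0],
    [0,0,0,0,0],
    [0,0,0,0,0],
    [0,0,0,0,0],
    [0,0,0,0,0],
    [0,0,0,0,0],
    [0,0,0,0,0],
    [0,0,0,0,0],
    [0,0,0,0,0]
  ]
}}

```text
t: 6.92
tool_pos: [0.461, -0.1403, 0.4547]
tool_rot: [3.115, 0.405, 0.0]
contact_force: [0.4, -0.1, 0.1]
opening: -0.0001
grip_force: 0.0
```

```bash
python3 w.py pics/w3.png; python3 - <<'E'
from h import *
p=eyes.get_image("side"); cv2.imwrite("pics/t3.png",cv2.resize(p["img"][80:330,150:450],(720,600)))
E
```

```text
6.9167 [ 0.46100827 -0.14031667  0.45471187] [3.11528997e+00 4.05434557e-01 3.64718248e-05] [ 0.35903544 -0.14207135  0.05484065] -0.00014924005058000663
0.85 346.9 170.1 plane [ 0.47965371 -0.16569159  0.089     ] range [ 0.48984187 -0.15713329  0.15358739]
tool shift to mark [0.01152265 0.02928962 0.19271309]
hatch 0.14012990721679758 ((0.48055121302604675, -0.15285727381706238), (0.10913225263357162, 0.06091603636741638), 57.17869186401367)
```

View pics/t3.png

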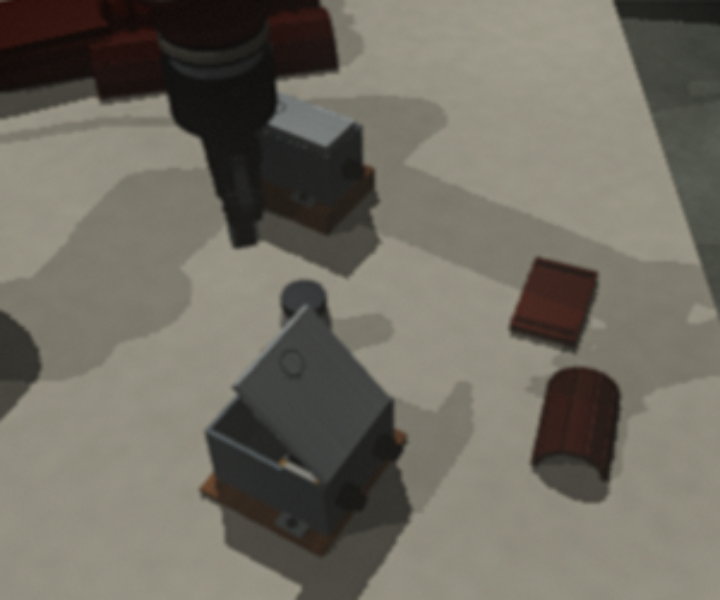

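View pics/w3.png

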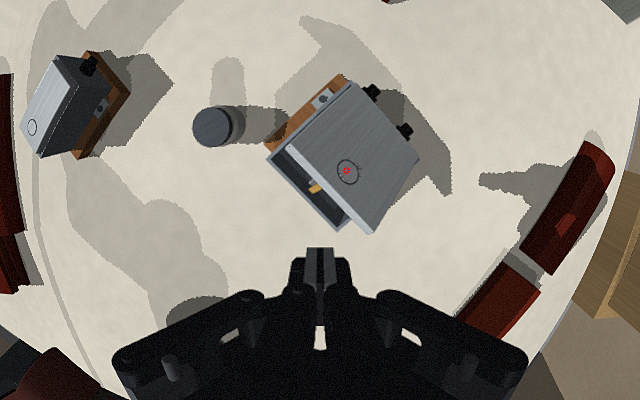

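Both pictures show the wide hatch standing open: mark at (347,170) in the wrist view, 64 mm higher, as it should be at the 0.75 stop. The jar stands undisturbed and the narrow hatch is shut. I'll watch a little longer so that it is a full two seconds.

Request:
{"fn": "apply_moves", "kwargs": {
  "plan": [
    [0,0,0,0,0],
    [0,0,0,0,0],
    [0,0,0,0,0],
    [0,0,0,0,0],
    [0,0,0,0,0],
    [0,0,0,0,0],
    [0,0,0,0,0],
    [0,0,0,0,0],
    [0,0,0,0,0],
    [0,0,0,0,0],
    [0,0,0,0,0],
    [0,0,0,0,0]
  ]
}}

```text
t: 8.12
tool_pos: [0.461, -0.1403, 0.4547]
tool_rot: [-3.115, -0.405, 0.0]
contact_force: [0.4, -0.2, -0.7]
opening: -0.0002
grip_force: 0.0
```

```bash
python3 w.py pics/w4.png | tee o.txt; python3 -c "
from h import *
z=float([l for l in open('o.txt') if l.startswith('hatch')][0].split()[1])
print(ctrl.finish_job() if z>.13 else 'not open')"
```

```text
8.1167 [ 0.46100982 -0.14029743  0.45468306] [-3.11527592e+00 -4.05442860e-01  3.76080628e-05] [ 0.35448516 -0.15892824 -0.67650631] -0.00016714591199284057
0.61 351.9 169.1 plane [ 0.48218047 -0.17065544  0.089     ] range [ 0.49135049 -0.16165365  0.15005416]
tool shift to mark [0.01270165 0.03478261 0.19268121]
0.56 80.1 104.3 plane [0.48618211 0.19559327 0.089     ] range [0.48476196 0.20533922 0.07872545]
tool shift to mark [ 0.11031424 -0.31824135  0.19269594]
hatch 0.12266472473345114 ((0.5151561498641968, -0.17484839260578156), (0.10866200923919678, 0.015460051596164703), 57.55974578857422)
not open
```

The script's median-height test withheld the hand-in. The median depends on the mask, so I'll check the picture.

View pics/w4.png

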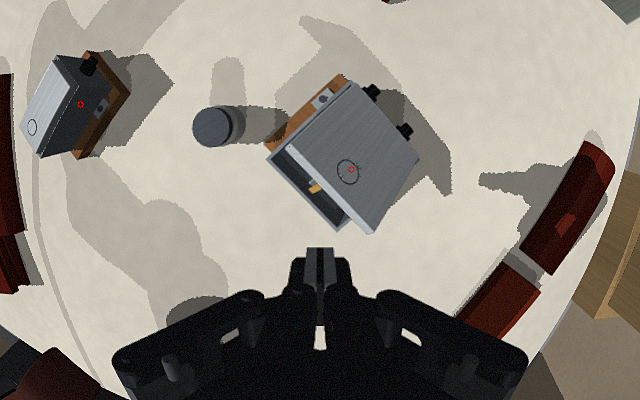

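```bash
python3 - <<'E'
import cv2,numpy as np
print(np.mean(cv2.absdiff(cv2.imread("pics/w3.png"),cv2.imread("pics/w4.png"))[20:240,200:460]))
E
```

```text
2.6868997668997667
```

The picture is unchanged from 1.2 s earlier: the hatch is still fully up with the ring at (347,172), and only the mask differed. Handing in.

```bash
python3 -c "
from station import ctrl
print(ctrl.finish_job())"
```

```text
the job is handed in; nothing more can be done
None
```

The fuse box's hatch was pressed once to its stop, popped up by itself and was still up about three seconds later; the narrow box stayed shut, nothing else was touched, and the job is handed in.

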